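# Drive home the loose clamping wedge on a welding bench

### The arm

A 6-joint arm with a two-finger parallel gripper is mounted at the origin on the work surface. World frame = base frame: x ahead of the robot, y to its left, z up, the work surface at z = 0. Lengths are in m, angles in rad, forces in N, time in s.
With the tool pointing down it reaches from about 0.25 to 0.775 m from the base axis. Payload 4 kg.
Tool frame: the origin (TCP) lies between the finger pads; the fingertips stand 19 mm ahead of it and the grasp point (between the pads) is the TCP (env.tip_extent is the distance from the TCP to the fingertips, in m); z points along the fingers, y is the line along which they close (so a half turn about z gives the same grasp; the last joint's range is limited). The gripper opens to 94 mm and grips with 3 to 60 N. Pads are 16 mm wide; open, the fingers measure 119 mm over their backs; the gripper's body (75 mm by 177 mm) begins 78 mm behind the grasp point.
Start: joints at [-1.269, 0.087, 1.371, -0, 1.684, -0.103], TCP at [0.217, -0.506, 0.225] pointing down, gripper open.
Joint ranges: [-3.1, 3.1], [-0.76, 2.03], [0.27, 2.55], [-1.08, 4.22], [0.17, 2.65], [-2.57, 2.57]. Speed limits (rad/s): [2.79, 2.79, 3.14, 3.14, 3.14, 3.14].

### API

Orientations are given as a 3x3 rotation matrix whose columns are the frame's x, y, z axes.
In Python, from bench import read_state, camera, camera_model, env, recognise, regions_of gives the robot as it stands. The module is installed in compiled form; this text tells all that it offers.
- The arm moves only by the tool step_arm, never from a script. Its argument "motion" is a list that holds one entry, the list of rows, each a list of 7 numbers: the shift along the tool's x, y, z in mm, then the turn, a rotation vector about the tool's x, y, z in units of 5 degrees (1.0 is 5 degrees), then the opening, from -1 (shut) to 1 (fully open). A call has 1 to 8 rows; each row shifts and turns the commanded pose from where the row before left it, along the tool's axes as they then stand; what a row does not reach is not made up. A row lasts 1/12 s, in which the tool goes at most 41.7 mm and 7.16 degrees, less where a joint would pass 70% of its speed; a pose out of reach is approached as far as the arm can. A call is refused whole if a number of a shift passes 41.7 or a number of a turn 1, either way. A call with a gripper value outside its range is refused whole. The fingers move at their own pace and stop on an object; "force" is the grip in N (left out, the last holds). Time passes only in rows, so rows that do not move let the fingers close. It gives the time, the measured TCP pose, the force, the opening and the grip force at its end, in the units of the state.
- read_state(): the state, without advancing time (a new reading comes with each control period).
- camera(name): name is "scene" or "top" or "wrist"; returns the picture (420x560x3 uint8, blue, green, red); there is no depth.
- camera_model(name): a dict with "camera_matrix" (3x3 intrinsics, pixels), "extrinsics" (4x4, takes a point from camera to world coordinates). Camera axes: x right, y down, z forward; pixel columns grow to the right and rows downward; lengths in m; the calibration is good to about 2 mm. A picture is of the moment at which its call begins: read the wrist's pose just before it. camera_model takes no time and is no camera call; for the wrist camera it gives the pose at the moment of the call.
- env.finish_job(): hands the job in; it is judged then, once.
Trained networks look in the newest picture that a camera, given by its name, has taken for a name from the list of things; names that differ only in an ending like _2 or _b are one class to them, and where a whole thing is asked for, a point or a joint stands for the part that bears it (a point fixed in the world has none). Each returns a list of dicts, best first, with "score" (0 to 1); they miss things now and then, are a little off and sometimes report something else, mostly with a low value. They report only what shows in the picture. A call takes as long as a camera call. They do not tell look-alikes from the thing itself.
- recognise(target, camera): "bbox" ([left, top, right, bottom] in pixels, round what is visible of it).
- regions_of(target, camera): "region" (420x560 bool, what is visible of it) and "bbox" ([left, top, right, bottom] in pixels, round what is visible of it).
The state is a dict: "time_s": time; "qpos": joint angles; "dq": joint speeds; "tau": joint torques, N m; "eef_pos": TCP position; "eef_rot": TCP orientation; "contact_force": force on the tool from outside, world axes, zero at the start; "wrist_torque": the same for the moment, N m; "width": finger opening in m; "grip_force": force on a finger pad.
Only numpy, scipy, OpenCV 4.12 (cv2) and the standard library are available. Lean on these libraries where they do the work, as an engineer would, in place of code of your own. Each camera call takes 0.05 s, during which the arm holds its last target. There are 200 camera calls.

### The job

One of the two blue clamping jigs has a wedge that is still sticking out loose; the other wedge is already tight. Pick up the yellow-handled steel hammer and tap the loose wedge sideways by its yellow head, further under its bridge, until it stops advancing and sits tight. Then lay the hammer down flat on the open bench and let go; leave the rubber mallet where it lies.

Things in the scene. Friction and masses are not known exactly. Their poses are not given: they have to be found in the camera images.
- hammer: Steel hammer to use, 0.6 to 0.85 kg, lying flat, 32 mm high. Origin: centre of its 80 x 32 x 32 mm head. y runs along the head (flat faces at y = +-40 mm), x points from handle to head, z up. Yellow handle, 24 mm wide (y), 28 mm high, runs along -x from x = -16 mm to a black butt (30 mm wide) at -190 to -220 mm. It balances 23 mm from the origin; grip the handle about 45 mm from it.
- wedge (a joint): How far the loose steel wedge is driven, in m: 0 is furthest out, 0.035 is home, a firm stop. It starts at 0 to 0.012, slides level and straight, resists with 5 N, rising to 8 N near home, and stays where it is left. Home, its struck face stands 35 mm outside the base of its fixed jig; at 0, 70 mm. Jig base 130 x 120 x 50 mm, blue; plates on top to 62 mm; grey bridge to 103 mm high.
- wedge_face (a point): Centre of the loose wedge's struck face, 79 mm above the bench: the flat end of its yellow head, 36 mm wide (x), 34 mm high. Moves with the wedge. y points level, straight out of the face, away from the jig (the jig's middle lies 130 mm behind it at joint 0); drive it along -y; z up. For 110 mm out from the face all is lower than 50 mm. The look-alike jig's wedge is already home.
- mallet: Bystander, not to be used: mallet with a black rubber head 84 x 46 x 46 mm and a wooden handle, lying flat, 46 mm high. Origin: centre of its head; the handle runs 230 mm along its -x.
Mind the look-alikes: they are no part of the job. Leave any orange look-alike of the hammer alone.

How it is judged:
By the outcome, as a careful person would: the job done as asked, in the order asked, and still so for the second after the job is handed in, with the robot touching nothing.
It also fails if it takes over 58 s, if anything falls off the work surface, if the arm or the gripper's body presses on something with over 40 N, if the wrist force passes 120 N, or if a joint passes its speed limit or range.

## Working session

There is one attempt and no reset: what is moved stays moved. The work goes in short steps, Python scripts to look and compute and a tool call to move; the robot and the scene stay as the last step left them, time stands still between calls to the robot, and variables do not carry over. Pictures are saved under pics/ and viewed, at most 10 in all, crops included, and the job is handed in when it is done.

Besides the shell and the picture viewer there is one more tool, called after "Emit:" in YAML: its name, and indented under it one key for each argument. step_arm: Moves the arm, as the interface text tells. Its arguments: {"type":"object","properties":{"motion":{"type":"array"},"force":{"type":"number"}},"required":["motion"]}

```bash
mkdir -p pics; python3 - <<'E'
from bench import *
import cv2,numpy as np
for c in ["top","scene"]:
    im=camera(c); cv2.imwrite(f"pics/{c}0.png",im)
    for t in ["hammer","wedge","wedge_face","mallet"]:
        try: print(c,t,[(np.round(d["bbox"]).astype(int).tolist(),round(d["score"],2)) for d in recognise(t,c)])
        except Exception as e: print(c,t,e)
    m=camera_model(c); print(np.round(m["camera_matrix"],1).tolist(),np.round(m["extrinsics"],3).tolist())
print(read_state())
E
```

```text
top hammer [([166, 153, 281, 194], 0.97), ([124, 231, 202, 349], 0.87)]
top wedge [([177, 78, 259, 115], 0.9)]
top wedge_face [([178, 79, 254, 115], 0.6)]
top mallet []
[[483.0, 0.0, 277.7], [0.0, 483.0, 215.9], [0.0, 0.0, 1.0]] [[-0.016, -0.998, 0.055, 0.326], [-1.0, 0.016, 0.002, 0.047], [-0.003, -0.055, -0.998, 1.008], [0.0, 0.0, 0.0, 1.0]]
scene hammer [([237, 229, 320, 328], 0.82), ([370, 210, 424, 308], 0.57)]
scene wedge [([192, 276, 240, 353], 0.98)]
scene wedge_face [([198, 280, 239, 350], 0.58)]
scene mallet [([189, 149, 251, 243], 0.65)]
[[467.1, 0.0, 273.0], [0.0, 467.1, 208.8], [0.0, 0.0, 1.0]] [[-0.757, 0.536, -0.374, 0.751], [0.653, 0.622, -0.432, 0.501], [0.001, -0.571, -0.821, 0.913], [0.0, 0.0, 0.0, 1.0]]
{'time_s': 0.5, 'qpos': array([-1.26908697e+00,  8.72280118e-02,  1.37076701e+00,  4.14975383e-05,
        1.68362699e+00, -1.03109348e-01]), 'dq': array([-1.36701339e-05,  3.26073699e-04,  2.91299526e-04, -7.56236281e-04,
        1.90784677e-03, -2.12044147e-04]), 'tau': array([-8.81978340e-04, -3.39625061e+01, -3.02267289e+01,  7.17038638e-02,
        2.43393198e-02, -2.41874693e-05]), 'eef_pos': array([ 0.21661821, -0.50553077,  0.22445652]), 'eef_rot': array([[ 9.19171976e-01,  3.93856417e-01,  3.06500930e-05],
       [ 3.93856416e-01, -9.19171976e-01,  4.02757267e-05],
       [ 4.40355600e-05, -2.49485835e-05, -9.99999999e-01]]), 'contact_force': array([ 0.92745044, -0.30149302, -0.86147833]), 'wrist_torque': array([-0.00497171, -0.02510401, -0.02908226]), 'grip_force': 0.0, 'width': 0.09386599081311991}
```

View pics/top0.png

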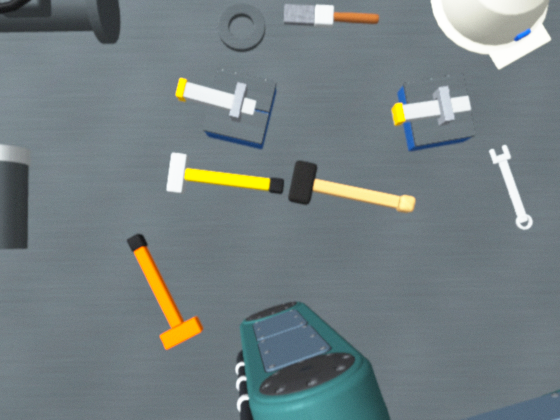

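View pics/scene0.png

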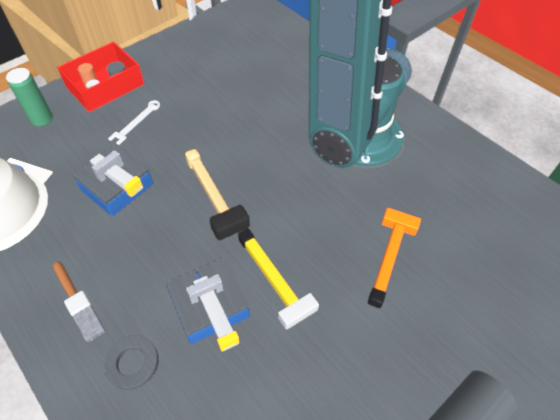

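The top view shows these candidates:
- **Hammers:** the yellow-handled one has its head at (176,173), the orange look-alike's head is at (181,333), and the mallet's head is at (303,182).
- **Wedges:** the left one, with its face at (181,90), sticks out far from its jig. The right one, with its face at (398,114), is close to its jig base.

I choose the yellow hammer and the left wedge, and will measure both and check them in a close crop.

```bash
cat > h.py <<'E'
from bench import *
import cv2,numpy as np
def world(c,px,z,m=None):
    m=m or camera_model(c); K=m["camera_matrix"];E=m["extrinsics"]
    px=np.atleast_2d(np.array(px,float))
    d=np.c_[(px-[K[0,2],K[1,2]])/[K[0,0],K[1,1]],np.ones(len(px))]@E[:3,:3].T
    return E[:3,3]+d*((z-E[2,3])/d[:,2])[:,None]
def rect(mask):
    n,l,s,_=cv2.connectedComponentsWithStats(mask.astype(np.uint8)); k=1+np.argmax(s[1:,4])
    return cv2.minAreaRect(cv2.findContours((l==k).astype(np.uint8),0,1)[0][0])
def yellow(im): 
    h=cv2.cvtColor(im,cv2.COLOR_BGR2HSV); return cv2.inRange(h,(24,150,100),(34,255,255))>0
E
python3 - <<'E'
from h import *
im=camera("top"); Y=yellow(im)
def sub(a,b,c,d):
    m=np.zeros_like(Y);m[b:d,a:c]=Y[b:d,a:c];return m
for nm,b,z in [("loose head",(170,70,200,110),.096),("tight head",(385,95,410,130),.096),("handle",(180,160,280,195),.03)]:
    r=rect(sub(*b)); p=cv2.boxPoints(r); print(nm,np.round(r[0],1),np.round(world("top",p,z),3).tolist())
hs=regions_of("hammer","top")[0]; r=rect(hs["region"]); print("hammer",np.round(world("top",cv2.boxPoints(r),.03),3).tolist())
w=regions_of("wedge","top")
for d in w: print("wedge",d["score"],np.round(world("top",cv2.boxPoints(rect(d["region"])),.09),3).tolist())
g=cv2.cvtColor(im,cv2.COLOR_BGR2GRAY); hd=np.zeros_like(Y); hd[148:200,160:186]=(g[148:200,160:186]>185); 
hd&=~Y; print("head",np.round(world("top",cv2.boxPoints(rect(hd)),.032),3).tolist())
cv2.imwrite("pics/crop.png",cv2.resize(im[60:210,155:485],(792,360),interpolation=cv2.INTER_CUBIC))
E
```

```text
loose head [180.5  87.1] [[0.61, 0.242, 0.096], [0.646, 0.234, 0.096], [0.643, 0.22, 0.096], [0.607, 0.229, 0.096]]
tight head [397.7 113.3] [[0.587, -0.17, 0.096], [0.59, -0.191, 0.096], [0.551, -0.198, 0.096], [0.547, -0.177, 0.096]]
handle [227.  178.9] [[0.456, 0.239, 0.03], [0.482, 0.236, 0.03], [0.457, 0.062, 0.03], [0.431, 0.066, 0.03]]
hammer [[0.326, 0.381, 0.03], [0.364, 0.304, 0.03], [0.152, 0.199, 0.03], [0.116, 0.276, 0.03]]
wedge 0.77 [[0.607, 0.248, 0.09], [0.65, 0.234, 0.09], [0.613, 0.128, 0.09], [0.571, 0.142, 0.09]]
head [[0.434, 0.275, 0.032], [0.514, 0.265, 0.032], [0.509, 0.232, 0.032], [0.43, 0.242, 0.032]]
```

View pics/crop.png

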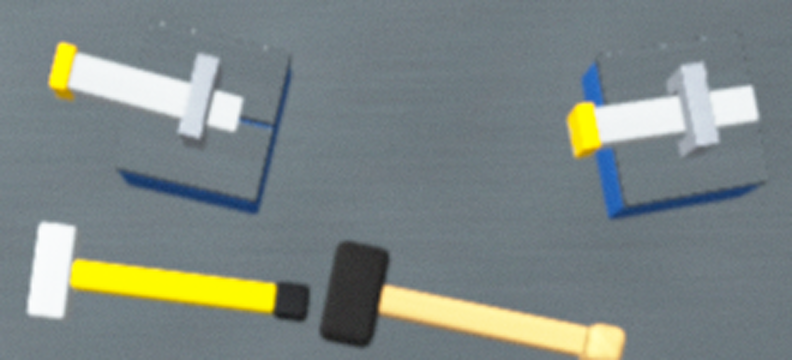

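The crop confirms it. The left wedge (face at crop (62,68)) stands well clear of its jig, while the right one is home. The yellow hammer's head is at crop (50,270), and the mallet is close to its butt.

Next I move over the hammer's grip point at about (0.466, 0.209) with yaw 82°.

Emit:
step_arm:
  motion:
    - [[25.5, -28, 0, 0, 0, 0, 1], [25.5, -28, 0, 0, 0, 0, 1], [25.5, -28, 0, 0, 0, 0, 1], [25.5, -28, 0, 0, 0, 0, 1], [25.5, -28, 0, 0, 0, 0, 1], [25.5, -28, 0, 0, 0, 0, 1], [25.5, -28, 0, 0, 0, 0, 1], [25.5, -28, 0, 0, 0, 0, 1]]

```text
time_s: 1.32
eef_pos: [0.316, -0.2176, 0.2247]
eef_rot: [[0.919, 0.393, 0.001], [0.393, -0.919, -0.001], [0.001, 0.001, -1.0]]
contact_force: [1.8, -0.7, 1.0]
width: 0.094
grip_force: 0.0
```

Emit:
step_arm:
  motion:
    - [[25.5, -28, 0, 0, 0, 0, 1], [25.5, -28, 0, 0, 0, 0, 1], [25.5, -28, 0, 0, 0, 0, 1], [25.5, -28, 0, 0, 0, 0, 1], [25.5, -28, 0, 0, 0, 0, 1], [25.5, -28, 0, 0, 0, 0, 1], [25.5, -28, 0, 0, 0, 0, 1], [25.5, -28, 0, 0, 0, 0, 1]]

```text
time_s: 1.98
eef_pos: [0.4154, 0.0689, 0.2249]
eef_rot: [[0.919, 0.394, 0.001], [0.394, -0.919, -0.0], [0.001, 0.001, -1.0]]
contact_force: [0.6, -0.8, 0.0]
width: 0.0938
grip_force: 0.0
```

Emit:
step_arm:
  motion:
    - [[25.5, -28, 0, 0, 0, 0, 1], [25.5, -28, 0, 0, 0, 0, 1], [25.5, -28, 0, 0, 0, 0, 1], [25.5, -28, 0, 0, 0, 0, 1], [0, 0, 0, 0, 0, -1, 1], [0, 0, 0, 0, 0, -1, 1], [0, 0, 0, 0, 0, -1, 1], [0, 0, 0, 0, 0, -1, 1]]

```text
time_s: 2.65
eef_pos: [0.4648, 0.2105, 0.2243]
eef_rot: [[0.725, 0.688, -0.0], [0.688, -0.725, -0.0], [-0.0, -0.0, -1.0]]
contact_force: [0.1, 0.2, 0.3]
width: 0.0936
grip_force: 0.0
```

Emit:
step_arm:
  motion:
    - [[0, 0, 0, 0, 0, -1, 1], [0, 0, 0, 0, 0, -1, 1], [0, 0, 0, 0, 0, -1, 1], [0, 0, 0, 0, 0, -1, 1], [0, 0, 0, 0, 0, -1, 1], [0, 0, 0, 0, 0, -1, 1], [0, 0, 0, 0, 0, -1, 1], [0, 0, 0, 0, 0, -0.8, 1]]

```text
time_s: 3.32
eef_pos: [0.4648, 0.2101, 0.2245]
eef_rot: [[0.132, 0.991, 0.0], [0.991, -0.132, -0.0], [0.0, 0.0, -1.0]]
contact_force: [0.3, 0.4, 0.1]
width: 0.0943
grip_force: 0.0
```

```bash
python3 - <<'E'
from h import *
m=camera_model("wrist"); im=camera("wrist"); cv2.imwrite("pics/w1.png",im)
Y=yellow(im); n,l,s,_=cv2.connectedComponentsWithStats(Y.astype(np.uint8))
for k in range(1,n):
    if s[k,4]>200:
        r=cv2.minAreaRect(cv2.findContours((l==k).astype(np.uint8),0,1)[0][0]);p=cv2.boxPoints(r)
        for z in (.03,.096): print(k,s[k].tolist(),z,np.round(world("wrist",p,z,m),3).tolist())
E
```

```text
1 [429, 150, 40, 19, 558] 0.03 [[0.637, 0.219, 0.03], [0.64, 0.234, 0.03], [0.681, 0.224, 0.03], [0.679, 0.208, 0.03]]
1 [429, 150, 40, 19, 558] 0.096 [[0.607, 0.229, 0.096], [0.608, 0.241, 0.096], [0.642, 0.233, 0.096], [0.64, 0.22, 0.096]]
2 [261, 168, 21, 129, 2569] 0.03 [[0.456, 0.239, 0.03], [0.478, 0.236, 0.03], [0.459, 0.084, 0.03], [0.435, 0.087, 0.03]]
2 [261, 168, 21, 129, 2569] 0.096 [[0.459, 0.245, 0.096], [0.477, 0.243, 0.096], [0.461, 0.119, 0.096], [0.442, 0.122, 0.096]]
```

View pics/w1.png

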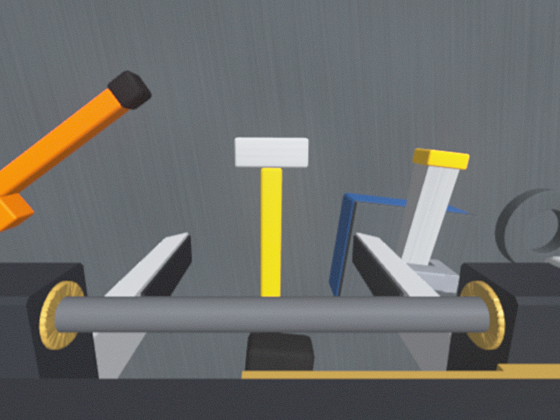

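The wrist view agrees with the top view: the handle is centred between the fingers at column 270, and the wedge's yellow head is at (442,158). I descend and grip.

Emit:
step_arm:
  motion:
    - [[0, 1, 36, 0, 0, 0, 0.3], [0, 0, 36, 0, 0, 0, 0.3], [0, 0, 36, 0, 0, 0, 0.3], [0, 0, 36, 0, 0, 0, 0.3], [0, 0, 25, 0, 0, 0, 0.3], [0, 0, 20, 0, 0, 0, 0.3], [0, 0, 8, 0, 0, 0, 0.3], [0, -1.5, 5, 0, 0, 0, 0.3]]
  force: 60

```text
time_s: 4.03
eef_pos: [0.4636, 0.2098, 0.0211]
eef_rot: [[0.137, 0.991, -0.002], [0.991, -0.137, -0.001], [-0.001, -0.002, -1.0]]
contact_force: [0.3, 0.2, 0.2]
width: 0.0609
grip_force: 0.0
```

Emit:
step_arm:
  motion:
    - [[0, 0, 0, 0, 0, 0, -1], [0, 0, 0, 0, 0, 0, -1], [0, 0, 0, 0, 0, 0, -1], [0, 0, 0, 0, 0, 0, -1], [0, 0, 0, 0, 0, 0, -1], [0, 0, 0, 0, 0, 0, -1], [0, 0, 0, 0, 0, 0, -1]]
  force: 60

```text
time_s: 4.62
eef_pos: [0.4642, 0.2104, 0.0233]
eef_rot: [[0.136, 0.991, -0.0], [0.991, -0.136, 0.001], [0.001, -0.0, -1.0]]
contact_force: [-2.3, -0.8, 4.4]
width: 0.0234
grip_force: 60.0
```

Emit:
step_arm:
  motion:
    - [[0, 0, -20, 0, 0, 0, -1], [0, 0, -35, 0, 0, 0, -1], [0, 0, -40, 0, 0, 0, -1], [0, 0, -40, 0, 0, 0, -1], [0, 0, -40, 0, 0, 0, -1], [28.6, 24.6, 0, 0, 0, 0, -1], [28.6, 24.6, 0, 0, 0, 0, -1], [28.6, 24.6, 0, 0, 0, 0, -1]]

```text
time_s: 5.28
eef_pos: [0.5497, 0.2854, 0.197]
eef_rot: [[0.137, 0.991, -0.0], [0.991, -0.137, -0.001], [-0.001, -0.0, -1.0]]
contact_force: [0.9, -1.0, -6.0]
width: 0.0237
grip_force: 60.0
```

Emit:
step_arm:
  motion:
    - [[28.6, 24.6, 0, 0, 0, 0, -1], [28.6, 24.6, 0, 0, 0, 0, -1], [0, 0, 0, 0, 0, 1, -1], [0, 0, 0, 0, 0, 1, -1], [0, 0, 0, 0, 0, 1, -1], [0, 0, 0, 0, 0, 1, -1], [0, 0, 0, 0, 0, 1, -1], [0, 0, 0, 0, 0, 1, -1]]

```text
time_s: 5.95
eef_pos: [0.6048, 0.3345, 0.1936]
eef_rot: [[0.617, 0.787, -0.006], [0.787, -0.617, -0.003], [-0.006, -0.002, -1.0]]
contact_force: [-0.8, 0.2, -6.1]
width: 0.0239
grip_force: 60.0
```

Emit:
step_arm:
  motion:
    - [[0, 0, 0, 0, 0, 1, -1], [0, 0, 0, 0, 0, 1, -1], [0, 0, 0, 0, 0, 1, -1], [0, 0, 0, 0, 0, 1, -1], [0, 0, 0, 0, 0, 1, -1], [0, 0, 0, 0, 0, 1, -1], [0, 0, 0, 0, 0, 1, -1], [0, 0, 0, 0, 0, 1, -1]]

```text
time_s: 6.62
eef_pos: [0.6046, 0.3345, 0.1936]
eef_rot: [[0.978, 0.207, -0.006], [0.207, -0.978, -0.003], [-0.006, 0.002, -1.0]]
contact_force: [-1.2, -0.9, -6.7]
width: 0.0233
grip_force: 60.0
```

Emit:
step_arm:
  motion:
    - [[0, 0, 0, 0, 0, 1, -1], [0, 0, 0, 0, 0, 1, -1], [0, 0, 0, 0, 0, 1, -1], [0, 0, 0, 0, 0, 1, -1], [0, 0, 0, 0, 0, 1, -1], [0, 0, 0, 0, 0, 0.2, -1], [0, 0, 0, 0, 0, 0, -1]]

```text
time_s: 7.2
eef_pos: [0.6049, 0.3347, 0.1946]
eef_rot: [[0.971, -0.237, -0.004], [-0.237, -0.971, -0.002], [-0.004, 0.003, -1.0]]
contact_force: [-0.1, -0.4, -6.0]
width: 0.0239
grip_force: 60.0
```

```bash
python3 - <<'E'
from h import *
s=read_state(); print(s["qpos"].round(3),s["eef_pos"].round(4),s["width"],s["wrist_torque"].round(2))
m=camera_model("wrist"); im=camera("wrist"); t=camera("top")
cv2.imwrite("pics/w2.png",np.hstack([cv2.resize(im,(400,300)),cv2.resize(t[40:250,100:380],(400,300))]))
E
```

```text
[ 0.423  0.417  1.027 -0.     1.702  2.234] [0.6049 0.3347 0.1946] 0.023865161494342757 [ 0.1   0.13 -0.  ]
```

View pics/w2.png

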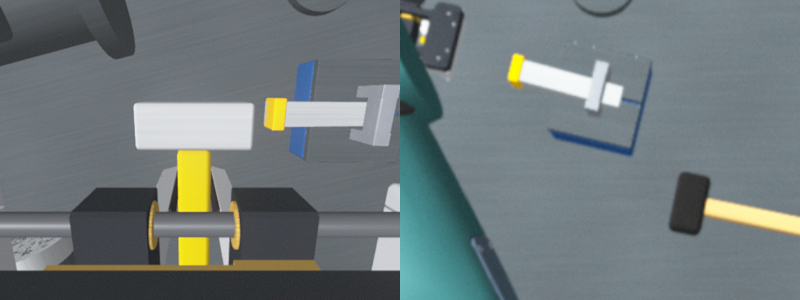

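Held squarely: the hammer head at (193,125) in the left panel lines up with the wedge's yellow head at (275,113), and the jig edges look parallel to the hammer's face. I'll check the numbers.

```bash
python3 - <<'E'
from h import *
s=read_state(); p0=s["eef_pos"]; R=s["eef_rot"]
m=camera_model("wrist"); im=camera("wrist"); Y=yellow(im)
n,l,st,_=cv2.connectedComponentsWithStats(Y.astype(np.uint8))
for k in range(1,n):
    if st[k,4]>150:
        p=cv2.boxPoints(cv2.minAreaRect(cv2.findContours((l==k).astype(np.uint8),0,1)[0][0]))
        w=world("wrist",p,.096,m); print(st[k].tolist(),np.round(w,3).tolist(),"tool mm",np.round((w-p0)@R*1000).tolist())
g=cv2.cvtColor(im,cv2.COLOR_BGR2HSV); W=((g[...,1]<40)&(g[...,2]>190)); 
n,l,st,_=cv2.connectedComponentsWithStats(W.astype(np.uint8))
for k in range(1,n):
    if st[k,4]>800:
        p=cv2.boxPoints(cv2.minAreaRect(cv2.findContours((l==k).astype(np.uint8),0,1)[0][0]))
        for z in(.09,p0[2]+.009): w=world("wrist",p,z,m); print("white",st[k].tolist(),np.round((w-p0)@R*1000).tolist())
E
```

```text
[371, 138, 30, 44, 1105] [[0.613, 0.25, 0.096], [0.646, 0.241, 0.096], [0.639, 0.221, 0.096], [0.606, 0.229, 0.096]] tool mm [[28.0, 80.0, 100.0], [62.0, 81.0, 100.0], [60.0, 103.0, 100.0], [26.0, 102.0, 100.0]]
[248, 211, 47, 86, 3937] [[0.611, 0.352, 0.096], [0.602, 0.315, 0.096], [0.528, 0.332, 0.096], [0.537, 0.371, 0.096]] tool mm [[2.0, -18.0, 100.0], [2.0, 20.0, 100.0], [-75.0, 21.0, 100.0], [-74.0, -19.0, 100.0]]
[250, 332, 43, 40, 1657] [[0.502, 0.379, 0.096], [0.493, 0.342, 0.096], [0.453, 0.351, 0.096], [0.463, 0.389, 0.096]] tool mm [[-110.0, -18.0, 100.0], [-110.0, 20.0, 100.0], [-151.0, 20.0, 100.0], [-151.0, -19.0, 100.0]]
white [399, 143, 114, 35, 3697] [[57.0, 104.0, 106.0], [57.0, 195.0, 106.0], [29.0, 200.0, 106.0], [30.0, 106.0, 106.0]]
white [399, 143, 114, 35, 3697] [[60.0, 60.0, -9.0], [60.0, 112.0, -9.0], [45.0, 114.0, -9.0], [45.0, 61.0, -9.0]]
white [187, 145, 167, 64, 10342] [[56.0, -67.0, 106.0], [55.0, 67.0, 106.0], [3.0, 70.0, 106.0], [4.0, -70.0, 106.0]]
white [187, 145, 167, 64, 10342] [[59.0, -37.0, -9.0], [59.0, 39.0, -9.0], [30.0, 40.0, -9.0], [30.0, -39.0, -9.0]]
white [521, 333, 39, 45, 1565] [[-116.0, 232.0, 106.0], [-116.0, 267.0, 106.0], [-163.0, 277.0, 107.0], [-163.0, 241.0, 107.0]]
white [521, 333, 39, 45, 1565] [[-38.0, 133.0, -9.0], [-38.0, 153.0, -9.0], [-65.0, 158.0, -9.0], [-65.0, 138.0, -9.0]]
```

Emit:
step_arm:
  motion:
    - [[0, 0, 30, 0, 0, 0, -1], [0, 0, 30, 0, 0, 0, -1], [0, 0, 30, 0, 0, 0, -1], [0, 0, 18.5, 0, 0, 0, -1], [0, 15, 0, 0, 0, 0, -1], [0, 15, 0, 0, 0, 0, -1], [0, 6, 0, 0, 0, 0, -1], [0, 0, 0, 0, 0, 0, -1]]

```text
time_s: 8.02
eef_pos: [0.5972, 0.2989, 0.0892]
eef_rot: [[0.971, -0.24, 0.0], [-0.24, -0.971, -0.0], [0.0, 0.0, -1.0]]
contact_force: [-0.5, -0.3, -6.8]
width: 0.0237
grip_force: 60.0
```

Emit:
step_arm:
  motion:
    - [[0, 4, 0, 0, 0, 0, -1], [0, 4, 0, 0, 0, 0, -1], [0, 4, 0, 0, 0, 0, -1], [0, 4, 0, 0, 0, 0, -1]]

```text
time_s: 8.35
eef_pos: [0.5936, 0.2863, 0.0896]
eef_rot: [[0.971, -0.237, 0.002], [-0.237, -0.971, 0.004], [0.001, -0.004, -1.0]]
contact_force: [1.9, 6.9, -7.1]
width: 0.0233
grip_force: 60.0
```

Emit:
step_arm:
  motion:
    - [[0, 4, 0, 0, 0, 0, -1], [0, 4, 0, 0, 0, 0, -1]]

```text
time_s: 8.52
eef_pos: [0.5918, 0.2797, 0.0897]
eef_rot: [[0.972, -0.237, 0.003], [-0.237, -0.972, 0.006], [0.001, -0.007, -1.0]]
contact_force: [0.6, 6.8, -7.0]
width: 0.0236
grip_force: 60.0
```

Emit:
step_arm:
  motion:
    - [[0, -8, 0, 0, 0, 0, -1], [0, -4, 3.5, 0, 0, 0, -1], [0, 6, 0, 0, 0, 0, -1], [0, 6, 0, 0, 0, 0, -1], [0, 4, 0, 0, 0, 0, -1], [0, 4, 0, 0, 0, 0, -1]]

```text
time_s: 9.02
eef_pos: [0.589, 0.271, 0.0849]
eef_rot: [[0.971, -0.238, -0.0], [-0.238, -0.971, 0.005], [-0.001, -0.005, -1.0]]
contact_force: [1.0, 7.9, -9.4]
width: 0.0239
grip_force: 60.0
```

```bash
python3 - <<'E'
from h import *
s=read_state(); p0=s["eef_pos"]; print(p0.round(4),s["contact_force"].round(1),s["wrist_torque"].round(2))
im=camera("wrist");cv2.imwrite("pics/w3.png",im)
E
```

```text
[0.589  0.271  0.0849] [ 1.   7.9 -9.4] [ 1.56 -0.02  0.24]
```

View pics/w3.png

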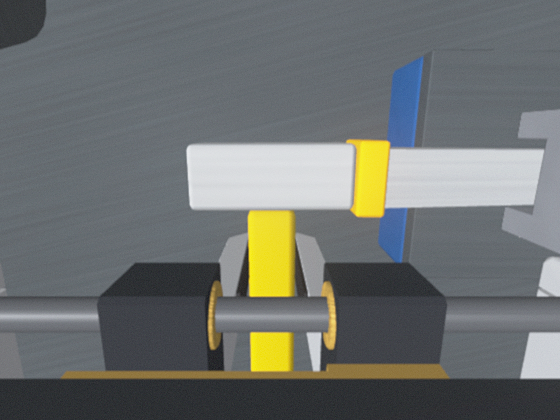

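The hammer's face meets the yellow head flat at (350,175), and the wedge is sliding in. I continue in small advances, watching the force.

Emit:
step_arm:
  motion:
    - [[0, 4, 0, 0, 0, 0, -1], [0, 3, 0, 0, 0, 0, -1]]

```text
time_s: 9.23
eef_pos: [0.5874, 0.2644, 0.0849]
eef_rot: [[0.971, -0.237, 0.0], [-0.237, -0.971, 0.005], [-0.001, -0.005, -1.0]]
contact_force: [0.7, 7.7, -10.3]
width: 0.0237
grip_force: 60.0
```

Emit:
step_arm:
  motion:
    - [[0, 3, 0, 0, 0, 0, -1], [0, 2, 0, 0, 0, 0, -1]]

```text
time_s: 9.4
eef_pos: [0.5867, 0.263, 0.0852]
eef_rot: [[0.972, -0.236, 0.002], [-0.236, -0.972, 0.013], [-0.001, -0.013, -1.0]]
contact_force: [3.8, 18.9, -12.6]
width: 0.0238
grip_force: 60.1
```

Emit:
step_arm:
  motion:
    - [[0, 2, 0, 0, 0, 0, -1], [0, 1, 0, 0, 0, 0, -1]]

```text
time_s: 9.57
eef_pos: [0.5864, 0.2629, 0.0855]
eef_rot: [[0.972, -0.234, 0.004], [-0.234, -0.972, 0.018], [-0.0, -0.018, -1.0]]
contact_force: [5.2, 22.3, -12.9]
width: 0.0237
grip_force: 60.2
```

The force jumped from 8 N to 22 N with no further advance, which looks like the stop. I back off, give one confirming tap, retreat and measure.

Emit:
step_arm:
  motion:
    - [[0, -8, 0, 0, 0, 0, -1], [0, -10, 0, 0, 0, 0, -1], [0, 6, 0, 0, 0, 0, -1], [0, 6, 0, 0, 0, 0, -1], [0, 5, 0, 0, 0, 0, -1]]

```text
time_s: 9.98
eef_pos: [0.587, 0.2626, 0.0863]
eef_rot: [[0.972, -0.236, 0.004], [-0.236, -0.972, 0.017], [0.0, -0.018, -1.0]]
contact_force: [5.4, 27.1, -12.0]
width: 0.0234
grip_force: 60.3
```

Emit:
step_arm:
  motion:
    - [[0, -10, 0, 0, 0, 0, -1], [0, -30, 0, 0, 0, 0, -1], [0, -30, 0, 0, 0, 0, -1], [0, 0, -35, 0, 0, 0, -1], [0, 0, -40, 0, 0, 0, -1], [0, 0, -35, 0, 0, 0, -1], [0, 0, 0, 0, 0, 0, -1]]

```text
time_s: 10.57
eef_pos: [0.6068, 0.3236, 0.2066]
eef_rot: [[0.971, -0.24, 0.017], [-0.24, -0.971, 0.005], [0.015, -0.009, -1.0]]
contact_force: [1.5, -0.3, -2.1]
width: 0.0235
grip_force: 60.0
```

```bash
python3 - <<'E'
from h import *
s=read_state(); p0=s["eef_pos"]; R=s["eef_rot"]; print(p0,s["qpos"].round(2))
m=camera_model("wrist"); im=camera("wrist"); cv2.imwrite("pics/w4.png",im)
h=cv2.cvtColor(im,cv2.COLOR_BGR2HSV); B=cv2.inRange(h,(95,150,40),(125,255,255))>0; Y=yellow(im); Y[:,:300]=0
for nm,M,z in (("Y",Y,.096),("Blue",B,.05)):
    p=cv2.boxPoints(rect(M)); w=world("wrist",p,z,m); print(nm,p.round().tolist(),((w-p0)@R*1000).round().tolist(),(w@[.242,.97,0]).round(4))
    ys,xs=np.where(M); q=np.c_[xs,ys]; u=world("wrist",q,z,m)@[.242,.97,0]; print(np.percentile(u,[1,50,99]).round(4))
E
```

```text
[0.60683819 0.32358658 0.20659759] [ 0.41  0.39  1.04 -0.    1.69  2.22]
Y [[383.0, 186.0], [387.0, 144.0], [414.0, 146.0], [410.0, 188.0]] [[22.0, 96.0, 110.0], [56.0, 96.0, 111.0], [54.0, 118.0, 110.0], [20.0, 118.0, 110.0]] [0.3662 0.3658 0.3439 0.3438]
[0.3441 0.3539 0.3649]
Blue [[401.0, 136.0], [405.0, 94.0], [422.0, 96.0], [418.0, 138.0]] [[62.0, 125.0, 156.0], [100.0, 125.0, 157.0], [98.0, 142.0, 157.0], [60.0, 141.0, 156.0]] [0.3377 0.3371 0.3209 0.3211]
[0.3213 0.3278 0.3372]
```

View pics/w4.png

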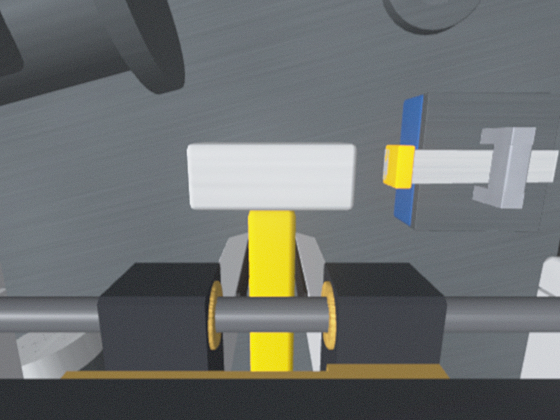

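The wedge is home: its struck face stands about 36 mm outside the base edge (expected 35 mm), and the yellow head at (398,166) sits against the base. Next I lay the hammer down near where it was, a little further from the mallet.

Emit:
step_arm:
  motion:
    - [[-25, 25, 0, 0, 0, 0, -1], [-25, 25, 0, 0, 0, 0, -1], [-25, 25, 0, 0, 0, 0, -1], [-25, 25, 0, 0, 0, 0, -1], [-25, 25, 0, 0, 0, 0, -1], [0, 0, 0, 0, 0, -1, -1], [0, 0, 0, 0, 0, -1, -1], [0, 0, 0, 0, 0, -1, -1]]

```text
time_s: 11.28
eef_pos: [0.4492, 0.2298, 0.1921]
eef_rot: [[1.0, 0.024, -0.005], [0.024, -1.0, -0.003], [-0.005, 0.003, -1.0]]
contact_force: [-0.5, 0.1, -6.5]
width: 0.0235
grip_force: 60.0
```

Emit:
step_arm:
  motion:
    - [[0, 0, 0, 0, 0, -1, -1], [0, 0, 0, 0, 0, -1, -1], [0, 0, 0, 0, 0, -1, -1], [0, 0, 0, 0, 0, -1, -1], [0, 0, 0, 0, 0, -1, -1], [0, 0, 0, 0, 0, -1, -1], [0, 0, 0, 0, 0, -1, -1], [0, 0, 0, 0, 0, -1, -1]]

```text
time_s: 11.95
eef_pos: [0.4499, 0.2301, 0.1919]
eef_rot: [[0.751, 0.661, -0.005], [0.661, -0.751, -0.003], [-0.006, -0.001, -1.0]]
contact_force: [0.8, 0.0, -6.4]
width: 0.0234
grip_force: 60.0
```

Emit:
step_arm:
  motion:
    - [[0, 0, 0, 0, 0, -1, -1], [0, 0, 0, 0, 0, -1, -1], [0, 0, 0, 0, 0, -1, -1], [0, 0, 0, 0, 0, -1, -1], [0, 0, 0, 0, 0, -1, -1], [0, 0, 0, 0, 0, -1, -1], [0, 0, 0, 0, 0, -1, -1], [0, 0, 0, 0, 0, -1, -1]]

```text
time_s: 12.62
eef_pos: [0.45, 0.23, 0.1919]
eef_rot: [[0.15, 0.989, -0.005], [0.989, -0.15, -0.004], [-0.004, -0.004, -1.0]]
contact_force: [1.0, 0.3, -7.1]
width: 0.0233
grip_force: 60.0
```

```bash
python3 -c "
from h import *
s=read_state();print(s['eef_pos'],s['eef_rot'].round(4),s['contact_force'],s['qpos'].round(2))
a=camera('scene');b=camera('top')
cv2.imwrite('pics/s5.png',np.hstack([cv2.resize(a[150:390,130:450],(400,300)),cv2.resize(b[40:250,100:380],(400,300))]))"
```

```text
[0.45003412 0.23001004 0.19194522] [[ 0.1502  0.9886 -0.0051]
 [ 0.9887 -0.1502 -0.0036]
 [-0.0043 -0.0045 -1.    ]] [ 0.97787151  0.25472872 -7.09265727] [ 0.36  0.    1.52 -0.    1.62  0.51]
```

View pics/s5.png

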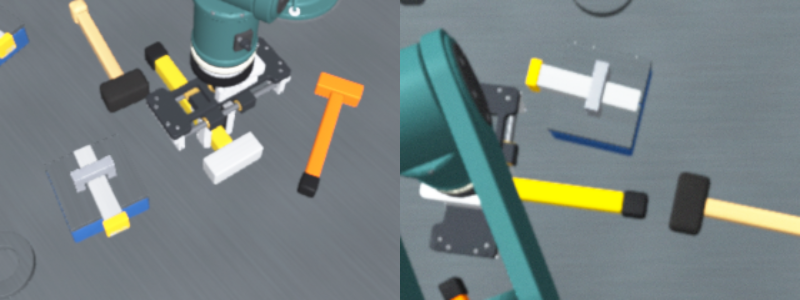

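The hammer is clear of the mallet (right panel, (690,200)) and the orange hammer (left panel, (330,130)). I lower it.

Emit:
step_arm:
  motion:
    - [[0, 0, 36, 0, 0, 0, -1], [0, 0, 36, 0, 0, 0, -1], [0, 0, 36, 0, 0, 0, -1], [0, 0, 25, 0, 0, 0, -1], [0, 0, 16, 0, 0, 0, -1], [0, 0, 9, 0, 0, 0, -1], [0, 0, 3, 0, 0, 0, -1], [0, 0, 2, 0, 0, 0, -1]]

```text
time_s: 13.38
eef_pos: [0.4513, 0.2314, 0.0319]
eef_rot: [[0.154, 0.988, -0.001], [0.988, -0.154, -0.001], [-0.001, -0.001, -1.0]]
contact_force: [0.8, 0.0, -5.6]
width: 0.0235
grip_force: 60.0
```

Emit:
step_arm:
  motion:
    - [[0, 0, 3, 0, 0, 0, -1], [0, 0, 2, 0, 0, 0, -1], [0, 0, 1, 0, 0, 0, -1]]

```text
time_s: 13.63
eef_pos: [0.4523, 0.2321, 0.0275]
eef_rot: [[0.153, 0.988, 0.002], [0.988, -0.153, 0.001], [0.001, 0.002, -1.0]]
contact_force: [-0.2, 0.4, -6.6]
width: 0.0239
grip_force: 60.0
```

Emit:
step_arm:
  motion:
    - [[0, 0, 1, 0, 0, 0, -1], [0, 0, 1, 0, 0, 0, -1]]

```text
time_s: 13.8
eef_pos: [0.452, 0.232, 0.0251]
eef_rot: [[0.153, 0.988, 0.001], [0.988, -0.153, 0.0], [0.001, 0.001, -1.0]]
contact_force: [0.0, -0.4, -6.6]
width: 0.0235
grip_force: 60.0
```

Emit:
step_arm:
  motion:
    - [[0, 0, 1, 0, 0, 0, -1], [0, 0, 1, 0, 0, 0, -1], [0, 0, 0, 0, 0, 0, -1]]

```text
time_s: 14.05
eef_pos: [0.4519, 0.232, 0.0233]
eef_rot: [[0.153, 0.988, 0.001], [0.988, -0.153, 0.0], [0.0, 0.001, -1.0]]
contact_force: [-0.7, -1.5, -1.2]
width: 0.0239
grip_force: 60.0
```

The bench now bears the hammer's weight, so I open slightly and retreat upward.

Emit:
step_arm:
  motion:
    - [[0, 0, 0, 0, 0, 0, 0], [0, 0, 0, 0, 0, 0, 0.2], [0, 0, 0, 0, 0, 0, 0.3], [0, 0, 0, 0, 0, 0, 0.3], [0, 0, -20, 0, 0, 0, 0.3], [0, 0, -35, 0, 0, 0, 0.3], [0, 0, -40, 0, 0, 0, 0.3], [0, 0, -40, 0, 0, 0, 0.3]]

```text
time_s: 14.72
eef_pos: [0.451, 0.2317, 0.1586]
eef_rot: [[0.153, 0.988, -0.001], [0.988, -0.153, -0.0], [-0.001, -0.001, -1.0]]
contact_force: [0.4, -0.8, -0.4]
width: 0.0609
grip_force: 0.0
```

Emit:
step_arm:
  motion:
    - [[0, 0, -30, 0, 0, 0, 0.3], [-40, 0, 0, 0, 0, 0, 0.3], [-40, 0, 0, 0, 0, 0, 0.3], [-40, 0, 0, 0, 0, 0, 0.3], [-40, 0, 0, 0, 0, 0, 0.3], [-40, 0, 0, 0, 0, 0, 0.3], [-40, 0, 0, 0, 0, 0, 0.3], [0, 0, 0, 0, 0, 0, 0.3]]

```text
time_s: 15.38
eef_pos: [0.4142, -0.0114, 0.1881]
eef_rot: [[0.162, 0.987, 0.001], [0.987, -0.162, -0.004], [-0.004, 0.002, -1.0]]
contact_force: [0.1, -0.0, -0.1]
width: 0.0612
grip_force: 0.0
```

```bash
python3 -c "
from h import *
s=read_state();print(s['time_s'],s['eef_pos'],s['width'],s['contact_force'])
a=camera('scene');b=camera('top')
cv2.imwrite('pics/s6.png',np.hstack([cv2.resize(a[150:390,130:450],(400,300)),cv2.resize(b[40:250,100:380],(400,300))]))"
```

```text
15.3833 [ 0.41415861 -0.01138202  0.18806027] 0.0611860210478466 [ 0.09787688 -0.00811714 -0.13885349]
```

View pics/s6.png

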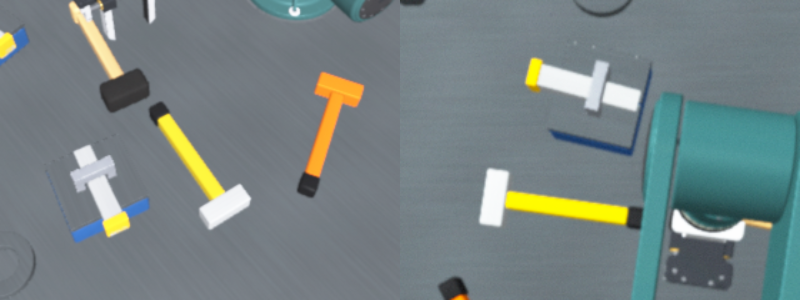

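The hammer lies flat on the open bench at (225,205) in the left panel, the wedge is home, the mallet and orange hammer haven't moved, and the gripper is empty and clear.

```bash
python3 -c "
from bench import env
print(env.finish_job())"
```

```text
the job is handed in; nothing more can be done
None
```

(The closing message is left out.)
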